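# Pack two L-shaped templates into the tool-chest till

## Robot

A 6-joint arm with a two-finger parallel gripper is mounted at the origin on the work surface. World frame = base frame: x ahead of the robot, y to its left, z up, the work surface at z = 0. Lengths are in m, angles in degrees, forces in N, time in s.
With the tool pointing down it reaches from about 0.35 to 0.875 m from the base axis. Payload 4.2 kg.
Tool frame: the origin (TCP) lies at the very end of the fingers, on their centre line; the grasp point (between the pads) lies behind it (r.grip_point_offset is the z of the grasp point in the tool frame, in m); z points along the fingers, y is the direction in which the jaws open and shut (so a half turn about z gives the same grasp; the last joint's range is limited). The gripper opens to 87 mm and grips with 3 to 60 N. Pads are 19 mm wide; open, the fingers measure 117 mm over their backs; the gripper's body (75 mm by 190 mm) begins 51 mm behind the grasp point.
Start: joints at [78.988, 22.042, 0.453, 0, -68.411, -14.817], TCP at [0.272, 0.563, 0.223] pointing down, gripper open.
Joint ranges: [-179.83, 179.83], [-69.29, 118.12], [-61.27, 80.66], [-181.25, 117.63], [-171.15, -9.14], [-177.46, 177.46]. Speed limits (degrees/s): [159.86, 159.86, 180, 180, 180, 180].

## Interface

Orientations are given as a 3x3 rotation matrix whose columns are the frame's x, y, z axes.
In Python, from station import r, capture, workorder gives the robot as it stands. The module is installed in compiled form; this text tells all that it offers.
- The arm moves only by the shell command python3 -m crank 'ROWS'. ROWS is JSON, a list of rows, each an object with "delta_rot": the turn, a rotation vector about the tool's x, y, z in rad, a list of three; "linear": the shift along the tool's x, y, z in m, a list of three; "gripper": the opening in per cent of the stroke, from 0 (shut) to 100 (fully open). A call has 1 to 10 rows; each row shifts and turns the commanded pose from where the row before left it, along the tool's axes as they then stand; what a row does not reach is not made up. A row lasts 1/8 s, in which the tool goes at most 62.5 mm and 10.7 degrees, less where a joint would pass 70% of its speed; a pose out of reach is approached as far as the arm can. A call is refused whole if a number of a shift passes 0.0625 or a number of a turn 0.188, either way. A call with a gripper value outside its range is refused whole. The fingers move at their own pace and stop on an object; the grip force is fixed at half the most. Time passes only in rows, so rows that do not move let the fingers close. It gives the time, the measured TCP pose, the force and the opening at its end, in the units of the state.
- r.sense(): the state, without advancing time (a new reading comes with each control period).
- capture(name): name is "scene" or "side" or "wrist"; returns a dict with "img" (384x512x3 uint8, blue, green, red), "fx", "fy", "cx", "cy" (pixels), "dist_coeffs" ([k1, k2, p1, p2, k3] as OpenCV has them; the pictures are not rectified), "world_from_camera" (4x4, takes a point from camera to world coordinates). Camera axes: x right, y down, z forward; pixel columns grow to the right and rows downward; lengths in m; the calibration is good to about 2 mm. A picture is of the moment at which its call begins. There is no depth.
- workorder.finish_job(): hands the job in, once; it reports no verdict.
The state is a dict: "time_s": time; "joints": joint angles; "joint_velocities": joint speeds; "effort": joint torques, N m; "tcp_pos": TCP position; "ee_rot": TCP orientation; "wrist_force": force on the tool from outside, world axes, zero at the start; "moment": the same for the moment, N m; "gripper_width": opening from 0.0 (shut) to 1.0 (fully open).
Only numpy, scipy, OpenCV 4.12 (cv2) and the standard library are available. Lean on these libraries where they do the work, as an engineer would, in place of code of your own. Each camera call takes 0.05 s, during which the arm holds its last target.

## Task

Put the two small, equal L-shaped plywood templates away in the shallow red till on the bench, both lying flat on its floor. They only fit side by side when turned so that the two Ls interlock and fill the rectangle. The longer-legged L and the straight template are not needed.

Things in the scene. Friction and masses are not known exactly. Their poses are not given: they have to be found in the camera images.
- till: open tray of red sheet steel, fixed. Outside 126 (x) by 177 (y) by 20 mm high, walls 4 mm, inside 118 by 169 mm, inner floor 4 mm above the underside. Origin: centre of the underside, z up. The Ls fit with legs parallel to the walls, one turned 180 degrees from the other, outer corners in diagonally opposite corners of the till, about 8 mm clear of the walls and each other
- ell_1: small L of 12 mm plywood, legs 100 mm long outside, 45 mm wide, about 90 g, lying flat at any yaw. Upright grip bar on top, 50 x 18 mm, its top 57 mm above the underside; hold across the 18 mm. Origin on the underside below the bar's middle, z up, x along the bar and one leg, y along the other leg. Outer corner at x = y = -32 mm, leg ends at +68 mm, inner corner at x = y = +13 mm
- ell_2: the other small L, the same as ell_1 in shape, size, bar, origin and axes (legs 100 mm). Not needed and not tracked: an L with 145 mm legs and a straight 160 x 45 mm strip, both with such bars, and tools under 62 mm high near the work
There are look-alikes about, which are no part of the job. What is shaped like the ell_2 but blue is not meant. There is more than one size of the till; the one meant has the size given above.

How it is judged:
By the outcome, as a careful person would: the job done as asked, in the order asked, and still so for the second after the job is handed in, with the robot touching nothing.
It also fails if it takes over 54 s, if anything falls off the work surface, if the arm or the gripper's body presses on something with over 40 N, if the wrist force passes 120 N, or if a joint passes its speed limit or range.

## Working session

There is one attempt and no reset: what is moved stays moved. The work goes in short steps, Python scripts to look and compute and a shell command to move; the robot and the scene stay as the last step left them, time stands still between calls to the robot, and variables do not carry over. Pictures are saved under pics/ and viewed, and the job is handed in when it is done.

```bash
mkdir -p pics
python3 - <<'E'
from station import r,capture
import cv2,json,numpy as np,pickle
s=r.sense();print({k:s[k] for k in('time_s','tcp_pos','ee_rot','gripper_width')},r.grip_point_offset)
for n in('scene','side','wrist'):
    c=capture(n);cv2.imwrite(f'pics/{n}0.png',c['img']);pickle.dump(c,open(f'{n}0.pkl','wb'))
    print(n,c['fx'],c['dist_coeffs'],np.round(c['world_from_camera'],3).tolist())
E
```

```text
{'time_s': 0.0, 'tcp_pos': array([0.27201515, 0.56202132, 0.22144825]), 'ee_rot': array([[ 9.00027764e-01, -4.35831697e-01, -8.68794127e-04],
       [-4.35832554e-01, -9.00025540e-01, -2.00325039e-03],
       [ 9.11431136e-05,  2.18162973e-03, -9.99997616e-01]]), 'gripper_width': 0.9986493334182481} -0.0187
scene 475.675297464743 [-0.18796262  0.          0.          0.          0.        ] [[-0.249, 0.616, -0.747, 1.455], [0.968, 0.166, -0.186, 0.386], [0.009, -0.77, -0.638, 0.976], [0.0, 0.0, 0.0, 1.0]]
side 450.32972726911856 [0.04911064 0.         0.         0.         0.        ] [[1.0, -0.019, 0.015, 0.318], [-0.024, -0.739, 0.673, -0.675], [-0.001, -0.674, -0.739, 0.9], [0.0, 0.0, 0.0, 1.0]]
wrist 264.9409889045732 [-0.00246593  0.          0.          0.          0.        ] [[-0.435, -0.867, -0.243, 0.338], [-0.901, 0.419, 0.115, 0.53], [0.002, 0.269, -0.963, 0.384], [0.0, 0.0, 0.0, 1.0]]
```

View pics/scene0.png

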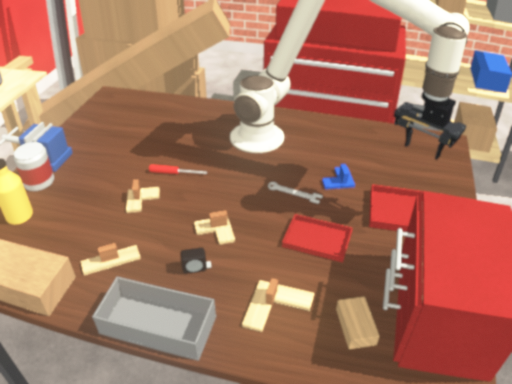

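View pics/side0.png

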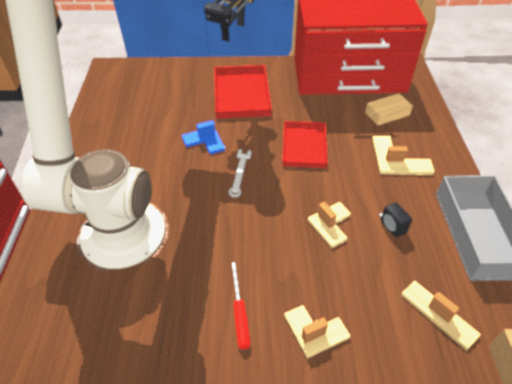

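View pics/wrist0.png

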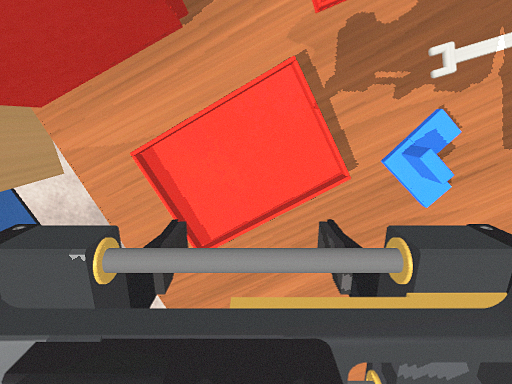

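Side view: the larger red till is at about (242,92), a smaller one at (305,145). The small Ls are at (330,225) and (316,332), the long L at (402,158) and the strip at (440,313). I'll fit models to their silhouettes next.

```bash
cat > h.py <<'E'
import numpy as np,cv2,pickle
from scipy.optimize import minimize
def K(c): return np.array([[c['fx'],0,c['cx']],[0,c['fy'],c['cy']],[0,0,1]],float)
def proj(c,P):
    T=np.linalg.inv(c['world_from_camera']);rv,_=cv2.Rodrigues(T[:3,:3])
    p,_=cv2.projectPoints(np.asarray(P,float).reshape(-1,1,3),rv,T[:3,3],K(c),np.array(c['dist_coeffs'],float));return p[:,0]
def unproj(c,uv,z):
    u=cv2.undistortPoints(np.asarray(uv,float).reshape(-1,1,2),K(c),np.array(c['dist_coeffs'],float))[:,0]
    W=c['world_from_camera'];d=np.c_[u,np.ones(len(u))]@W[:3,:3].T;o=W[:3,3]
    return o+d*((z-o[2])/d[:,2])[:,None]
def pose(P,x,y,yaw,z=0):
    c,s=np.cos(yaw),np.sin(yaw);P=np.asarray(P,float);return np.c_[P[:,0]*c-P[:,1]*s+x,P[:,0]*s+P[:,1]*c+y,P[:,2]+z]
A=68;a=-32;b=13
def Lpoly(z,leg=100):
    e=a+leg;return [(a,a,z),(e,a,z),(e,b,z),(b,b,z),(b,e,z),(a,e,z)]
def box(x0,x1,y0,y1,z0,z1): return [(x,y,z) for x in(x0,x1) for y in(y0,y1) for z in(z0,z1)]
def Lparts(leg=100):  # convex parts
    e=a+leg;m=1e-3
    return [np.array(box(a,e,a,b,0,12))*m,np.array(box(a,b,a,e,0,12))*m,np.array(box(-25,25,-9,9,12,57))*m]
tb=[np.array(box(*q))*1e-3 for q in[(-63,63,-88.5,88.5,0,20)]]
S=4
def render(c,parts,p,win,z=0):
    x0,y0,x1,y1=win;m=np.zeros(((y1-y0)*S,(x1-x0)*S),np.uint8)
    for P in parts:
        q=(proj(c,pose(P,*p,z))+0.5-[x0,y0])*S-0.5
        h=cv2.convexHull(q.astype(np.float32));cv2.fillConvexPoly(m,np.round(h*16).astype(np.int32),255,shift=4)
    return cv2.resize(m,(x1-x0,y1-y0),interpolation=cv2.INTER_AREA)/255.
def fit(views,parts,p0,z=0,d=(.01,.01,.15)):
    # views: list of (cap,win,mask float)
    f=lambda p:sum(np.abs(render(c,parts,p,w,z)-m).sum()/(m.sum()+1) for c,w,m in views)
    best=None
    for k in range(3):
        s=np.array([p0]+[np.array(p0)+np.eye(3)[i]*d[i]*(.6**k)*(-1)**k for i in range(3)])
        o=minimize(f,p0,method='Nelder-Mead',options=dict(initial_simplex=s,xatol=1e-5,fatol=1e-5,maxiter=300));p0=o.x
    return o.x,o.fun
def load(n): return pickle.load(open(n,'rb'))
def woodmask(img,win):
    x0,y0,x1,y1=win;h=cv2.cvtColor(img[y0:y1,x0:x1],cv2.COLOR_BGR2HSV)
    return h
E
python3 - <<'E'
from h import *
s=load('side0.pkl');g=load('scene0.pkl');w=load('wrist0.pkl')
for c,n,win in((s,'side',(260,180,470,370)),(g,'scene',(100,150,310,340))):
    x0,y0,x1,y1=win;cv2.imwrite(f'pics/{n}_z.png',cv2.resize(c['img'][y0:y1,x0:x1],None,fx=3.5,fy=3,interpolation=2)[:600,:800])
for p in[(312,325),(333,215),(320,318),(330,340),(345,345),(440,313),(300,315),(326,232)]: print(p,cv2.cvtColor(s['img'][p[1]:p[1]+1,p[0]:p[0]+1],40)[0,0])
print('bigger till rim (side)',unproj(s,[(214.5,68),(267,66),(270.5,117),(218,118)],.02).round(3).tolist())
print('till wrist',unproj(w,[(131,154),(294,57),(350,178),(202,247)],.02).round(3).tolist())
print('small',unproj(s,[(284,123),(326,123),(327,167),(284,166)],.02).round(3).tolist())
print('blobs',unproj(s,[(326,215),(317,328),(398,152),(443,304)],.03).round(3).tolist())
E
```

```text
(312, 325) [ 17 141 243]
(333, 215) [ 16 145 242]
(320, 318) [ 12 155 215]
(330, 340) [ 29  45 247]
(345, 345) [ 11 142 145]
(440, 313) [ 13 146 155]
(300, 315) [ 30  39 247]
(326, 232) [ 26  77 247]
bigger till rim (side) [[0.196, 0.69, 0.02], [0.378, 0.698, 0.02], [0.379, 0.419, 0.02], [0.217, 0.418, 0.02]]
till wrist [[0.369, 0.698, 0.02], [0.382, 0.449, 0.02], [0.206, 0.44, 0.02], [0.203, 0.678, 0.02]]
small [[0.419, 0.389, 0.02], [0.546, 0.385, 0.02], [0.525, 0.198, 0.02], [0.407, 0.205, 0.02]]
blobs [[0.499, 0.021, 0.03], [0.444, -0.271, 0.03], [0.728, 0.241, 0.03], [0.713, -0.223, 0.03]]
```

View pics/side_z.png

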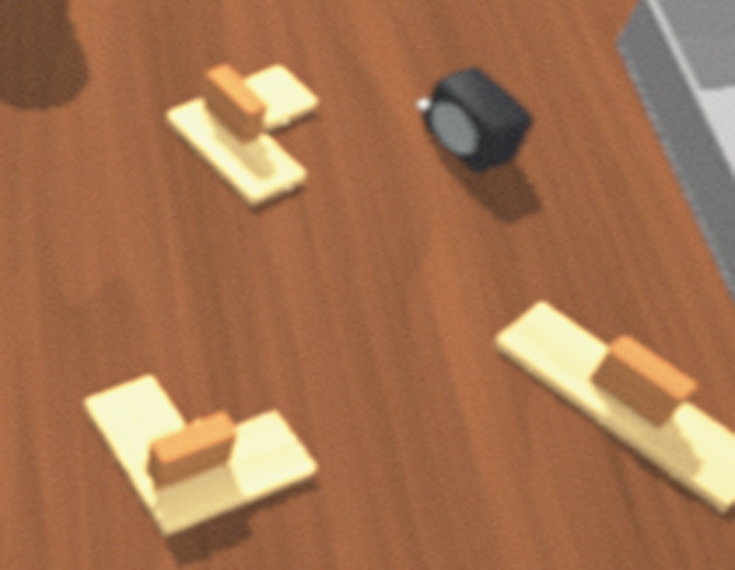

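View pics/scene_z.png

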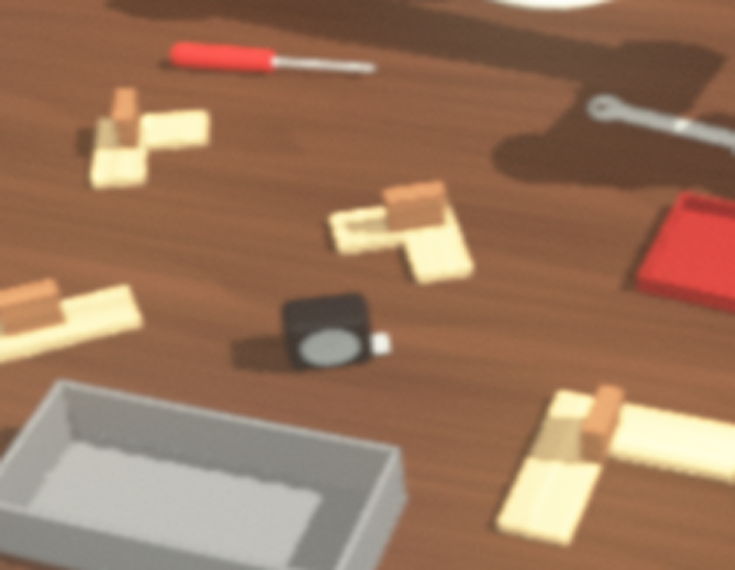

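Held against the sizes given, the smaller red till in the side view (≈0.12 × 0.18 m, near (0.47, 0.29)) is the one meant. The other measures about 0.17 × 0.27 m.

```bash
cat >> h.py <<'E'
def renderY(c,parts,p,win,z=0):
    pl=render(c,parts[:2],p,win,z);ba=render(c,parts[2:],p,win,z);return pl*(1-ba)
def yellow(img,win):
    x0,y0,x1,y1=win
    h=img[y0:y1,x0:x1].astype(int);
    # yellow plate: green channel close to red
    g=h[...,1]/(h[...,2]+1.);v=h[...,2]
    return (np.clip((g-.68)/.16,0,1)*np.clip((v-110)/60,0,1))
def fitL(views,p0,leg=100,z=0):
    parts=Lparts(leg)
    V=[(c,w,yellow(c['img'],w)) for c,w in views]
    f=lambda p:sum(np.abs(renderY(c,parts,p,w,z)-m).sum()/(m.sum()+1) for c,w,m in V)
    for d in((.02,.02,.3),(-.01,.01,-.1),(.004,-.004,.05)):
        s=np.array([p0]+[np.array(p0)+np.eye(3)[i]*d[i] for i in range(3)])
        o=minimize(f,p0,method='Nelder-Mead',options=dict(initial_simplex=s,xatol=1e-5,fatol=1e-5,maxiter=300));p0=o.x
    return o.x,o.fun
def fitLyaws(views,xy,leg=100,z=0):
    R=[fitL(views,[*xy,y],leg,z) for y in np.radians(range(0,360,45))]
    return min(R,key=lambda t:t[1])
def red(img,win):
    x0,y0,x1,y1=win;h=img[y0:y1,x0:x1].astype(int)
    return np.clip((h[...,2]-h[...,1]*2.2-20)/40.,0,1)
def overlay(c,polys,fn,win,sc=4):
    x0,y0,x1,y1=win;im=cv2.resize(c['img'][y0:y1,x0:x1],None,fx=sc,fy=sc,interpolation=cv2.INTER_CUBIC)
    for P,col in polys:
        q=(proj(c,P)+.5-[x0,y0])*sc-.5;cv2.polylines(im,[np.round(q).astype(np.int32)],True,col,1)
    cv2.imwrite(fn,im)
E
python3 - <<'E'
from h import *
s=load('side0.pkl');g=load('scene0.pkl')
for nm,ws,wg,xy in(('P',(295,190,360,255),(185,200,245,250),(.5,.02)),('Q',(275,295,360,365),(118,172,168,218),(.444,-.271))):
  for leg in(100,145):
    for V in([(s,ws),(g,wg)],[(s,ws)],[(g,wg)]):
        p,f=fitLyaws(V,xy,leg);print(nm,leg,p[:2].round(4),np.degrees(p[2]).round(1),round(f,3))
wt=(275,112,337,175);wgt=(272,208,360,266)
for V in([(s,wt),(g,wgt)],[(s,wt)],[(g,wgt)]):
    p,f=fit([(c,w,red(c['img'],w)) for c,w in V],tb,[.474,.294,.0]);print('till',p.round(4),np.degrees(p[2]).round(1),f)
E
```

```text
P 100 [0.5001 0.0187] 299.9 0.386
P 100 [0.5002 0.0193] 299.6 0.154
P 100 [0.4986 0.017 ] 301.4 0.223
P 145 [0.4985 0.0199] 298.0 1.223
P 145 [0.4471 0.0352] 221.5 0.612
P 145 [0.4964 0.0185] 298.1 0.542
Q 100 [ 0.4377 -0.2767] 23.5 0.329
Q 100 [ 0.4376 -0.2767] 23.5 0.136
Q 100 [ 0.437  -0.2787] 24.0 0.186
Q 145 [ 0.4372 -0.2775] 23.1 1.044
Q 145 [ 0.4374 -0.2774] 22.8 0.574
Q 145 [ 0.435  -0.2802] 22.6 0.452
till [ 0.4734  0.3101 -0.0942] -5.4 0.39531274877248684
till [ 0.4735  0.31   -0.094 ] -5.4 0.05546391522552289
till [ 0.4681  0.3069 -0.0751] -4.3 0.32736041054434795
```

Run:
```python
from h import *
s=load('side0.pkl');g=load('scene0.pkl')
L=lambda p:[(pose(np.array(Lpoly(12))*1e-3,*p),(255,0,0)),(pose(np.array([(25,9,57),(-25,9,57),(-25,-9,57),(25,-9,57)])*1e-3,*p),(0,255,0))]
def T(p):
    r=[]
    for x,y,z in((63,88.5,20),(59,84.5,20),(59,84.5,4),(63,88.5,0)):
        r.append((pose(np.array([(x,y,z),(-x,y,z),(-x,-y,z),(x,-y,z)])*1e-3,*p),(255,255,0)))
    return r
ps=[(.5001,.0187,np.radians(299.8)),(.4377,-.2767,np.radians(23.5))]
for tp in [(.4735,.31,-.094)]:
  overlay(s,L(ps[0])+L(ps[1])+T(tp),'pics/ov_s.png',(265,110,365,260))
  a=(180,195,380,275);overlay(g,L(ps[0])+T(tp),'pics/ov_g.png',a)
```

```text
(no output)
```

View pics/ov_s.png

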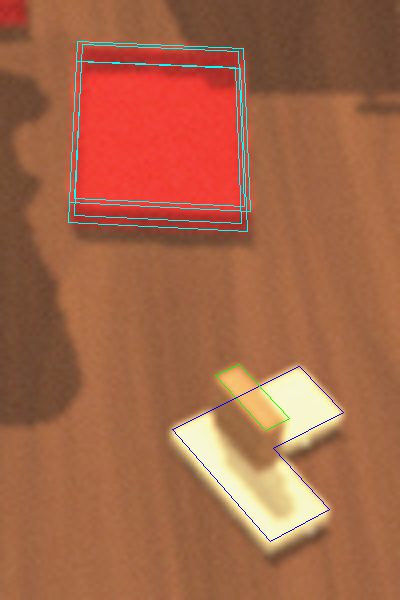

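View pics/ov_g.png

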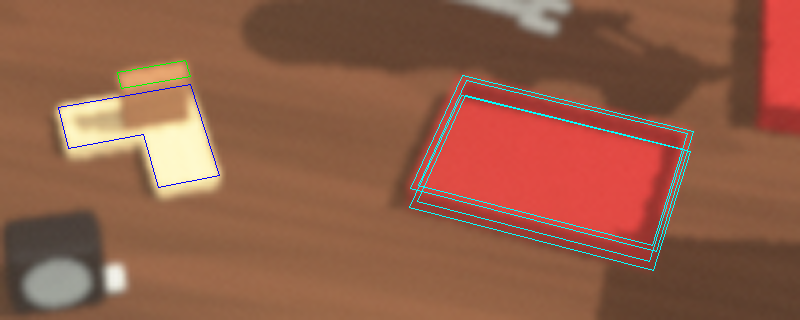

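Run:
```python
from h import *
g=load('scene0.pkl');s=load('side0.pkl')
i=g['img'][205:270,270:365];j=s['img'][110:180,270:340]
cv2.imwrite('pics/t.png',np.hstack([cv2.resize(i,(480,455),interpolation=cv2.INTER_NEAREST) ,cv2.resize(j,(320,455),interpolation=0)]))
```

```text
(no output)
```

View pics/t.png

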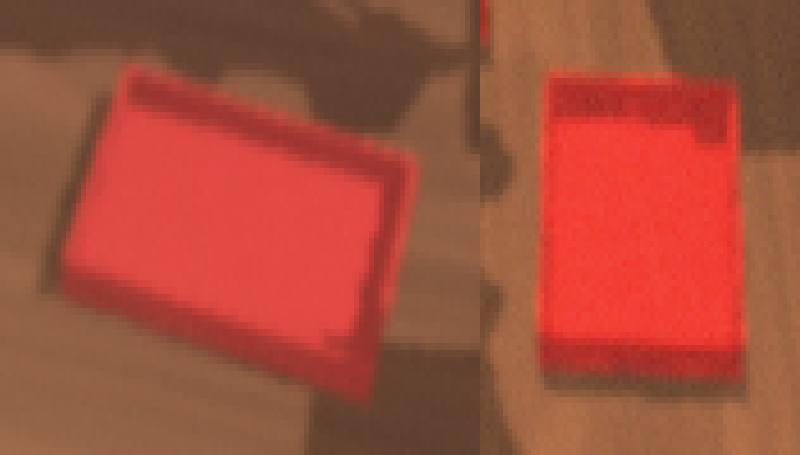

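P is the L at about (0.500, 0.019), yaw −60°; Q is at about (0.438, −0.277), yaw 23.5°. Both fit with 100 mm legs much better than with 145 mm. The till corners agree in both views to about 1 px. I'll go over the till now for a closer look from the wrist.

```bash
python3 -m crank '[{"delta_rot":[0,0,0],"linear":[0.028,0.0225,0],"gripper":60},{"delta_rot":[0,0,0],"linear":[0.028,0.0225,0],"gripper":60},{"delta_rot":[0,0,0],"linear":[0.028,0.0225,0],"gripper":60},{"delta_rot":[0,0,0],"linear":[0.028,0.0225,0],"gripper":60},{"delta_rot":[0,0,0],"linear":[0.028,0.0225,0],"gripper":60},{"delta_rot":[0,0,0],"linear":[0.028,0.0225,0],"gripper":60},{"delta_rot":[0,0,0],"linear":[0.028,0.0225,0],"gripper":60},{"delta_rot":[0,0,0],"linear":[0.028,0.0225,0],"gripper":60},{"delta_rot":[0,0,0],"linear":[0,0,0],"gripper":60}]'
python3 - <<'E'
from station import r,capture
import cv2,pickle
c=capture('wrist');pickle.dump(c,open('wrist1.pkl','wb'));cv2.imwrite('pics/wrist1.png',c['img']);print(r.sense()['tcp_pos'],r.sense()['joints'])
E
```

```text
time_s: 1.27
tcp_pos: [0.3958, 0.3011, 0.2225]
ee_rot: [[0.899, -0.438, -0.0], [-0.438, -0.899, -0.0], [-0.0, 0.001, -1.0]]
wrist_force: [-0.5, 0.8, 0.5]
gripper_width: 0.601
[0.39568031 0.30220319 0.22250354] [ 5.60865165e+01  9.60724187e+00 -1.69508505e+01 -9.15519429e-03
 -6.34419486e+01  7.98486512e+00]
```

View pics/wrist1.png

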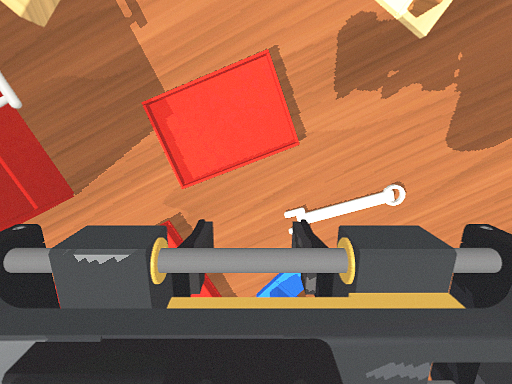

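The wrist view shows the till clearly (corners about (144,102), (270,50), (298,145), (184,187)). I'll fit it.

```bash
cat >> h.py <<'E'
def red2(img,win):
    x0,y0,x1,y1=win;h=img[y0:y1,x0:x1].astype(float);q=h[...,2]/(h[...,1]+1)
    return np.clip((q-1.75)/.5,0,1)
E
python3 - <<'E'
from h import *
w=load('wrist1.pkl');s=load('side0.pkl');g=load('scene0.pkl')
for c,pts in((g,[(300,235),(318,250),(340,255),(260,235),(350,265)]),(w,[(210,130),(240,170),(120,200),(330,180)]),(s,[(305,150),(305,165),(305,127),(260,150)])):
    print([round(float(c['img'][y,x,2]/(c['img'][y,x,1]+1)),2) for x,y in pts])
V=[(s,(275,112,337,175)),(g,(272,208,360,266)),(w,(135,40,310,195))]
for vs in([V[0]],[V[1]],[V[2]],V):
    p,f=fit([(c,q,red2(c['img'],q)) for c,q in vs],tb,[.474,.31,-.09]);print(p.round(4),np.degrees(p[2]).round(2),round(f,3))
print('corners meas/pred', unproj(w,[(144,102),(270,50),(298,145),(184,187)],.02).round(4).tolist())
E
```

```text
[2.99, 3.03, 2.79, 1.47, 1.46]
[3.45, 1.66, 1.66, 1.64]
[3.84, 3.32, 3.8, 1.48]
[ 0.4732  0.3075 -0.0765] -4.38 0.033
[ 0.4732  0.308  -0.0935] -5.35 0.017
[ 0.4744  0.3069 -0.0868] -4.97 0.007
[ 0.4739  0.3072 -0.0869] -4.98 0.068
corners meas/pred [[0.5427, 0.3855, 0.02], [0.5264, 0.2118, 0.02], [0.4038, 0.2266, 0.02], [0.4204, 0.3957, 0.02]]
```

Till: (0.474, 0.307), yaw −5.0°, with all three views agreeing to about 1 mm. Next I'll go to a look-position short of P and turn.

```bash
python3 -m crank '[{"delta_rot":[0,0,0],"linear":[0.0252,0.0273,0],"gripper":60},{"delta_rot":[0,0,0],"linear":[0.0252,0.0273,0],"gripper":60},{"delta_rot":[0,0,0],"linear":[0.0252,0.0273,0],"gripper":60},{"delta_rot":[0,0,0],"linear":[0.0252,0.0273,0],"gripper":60},{"delta_rot":[0,0,0],"linear":[0.0252,0.0273,0],"gripper":60},{"delta_rot":[0,0,0],"linear":[0.0252,0.0273,0],"gripper":60}]'
python3 -m crank '[{"delta_rot":[0,0,0.12],"linear":[0,0,0],"gripper":60},{"delta_rot":[0,0,0.12],"linear":[0,0,0],"gripper":60},{"delta_rot":[0,0,0.12],"linear":[0,0,0],"gripper":60},{"delta_rot":[0,0,0.12],"linear":[0,0,0],"gripper":60},{"delta_rot":[0,0,0.12],"linear":[0,0,0],"gripper":60},{"delta_rot":[0,0,0],"linear":[0,0,0],"gripper":60}]'
python3 - <<'E'
from station import r,capture
import cv2,pickle
c=capture('wrist');pickle.dump(c,open('wrist2.pkl','wb'));cv2.imwrite('pics/wrist2.png',c['img']);print(r.sense()['tcp_pos'],r.sense()['joints'])
E
```

```text
time_s: 2.08
tcp_pos: [0.4606, 0.0896, 0.2225]
ee_rot: [[0.901, -0.434, 0.0], [-0.434, -0.901, 0.0], [0.0, -0.0, -1.0]]
wrist_force: [-0.3, -0.4, 0.8]
gripper_width: 0.597
time_s: 2.82
tcp_pos: [0.4603, 0.0905, 0.2224]
ee_rot: [[0.499, -0.867, -0.0], [-0.867, -0.499, 0.0], [-0.0, 0.0, -1.0]]
wrist_force: [-0.3, 0.7, 0.2]
gripper_width: 0.603
[0.46024652 0.09034222 0.22243972] [ 3.10230080e+01  6.69127210e+00 -2.04992192e+01 -3.53444324e-03
 -6.28153653e+01 -1.05131906e+00]
```

View pics/wrist2.png

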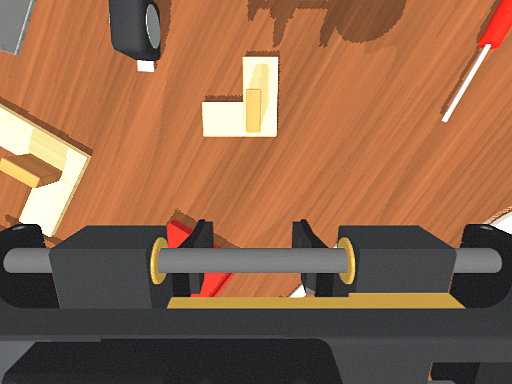

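P lies at about (240,105) in the wrist view, with its bar nearly along the tool's x. I'll fit it.

```bash
cat >> h.py <<'E'
def totool(tcp,yaw,tgt,tyaw):
    c,s=np.cos(yaw),np.sin(yaw);d=np.array(tgt)-np.array(tcp)
    print('tool dx,dy,dz',np.round([c*d[0]+s*d[1],s*d[0]-c*d[1],-d[2]],4),'turn z',round(-(((tyaw-yaw+np.pi)%(2*np.pi))-np.pi),4))
E
python3 - <<'E'
from h import *
from station import r
w=load('wrist2.pkl')
x=w['img'];print([(x[b,a]).tolist() for a,b in((220,115),(260,75),(254,105),(290,100),(180,100))])
q=(190,45,300,150)
p,f=fitL([(w,q)],[.5,.019,np.radians(-60.2)]);print(p.round(4),np.degrees(p[2]).round(2),f)
m=yellow(x,q);
for yc in(.6,.65,.7,.75):pass
b=unproj(w,[(247,90),(261,89),(261,130),(247,132)],.057);print('bar top approx',b.round(4).tolist(),b.mean(0))
st=r.sense();R=st['ee_rot'];yaw=np.arctan2(R[1,0],R[0,0]);totool(st['tcp_pos'],yaw,[*p[:2],.021],p[2])
E
```

```text
[[235, 255, 255], [171, 242, 253], [123, 220, 255], [64, 110, 181], [67, 114, 189]]
[ 0.5009  0.0176 -1.0535] -60.36 0.16192666059483818
bar top approx [[0.518, 0.0005, 0.057], [0.5045, -0.0085, 0.057], [0.481, 0.0313, 0.057], [0.4945, 0.0418, 0.057]] [0.49949832 0.01629153 0.057     ]
tool dx,dy,dz [0.0833 0.0011 0.2014] turn z 0.0058
```

```bash
cat >> h.py <<'E'
def fitLfull(c,q,p0,z=0):
    x0,y0,x1,y1=q;h=c['img'][y0:y1,x0:x1].astype(float);m=np.clip((h[...,1]/(h[...,2]+1)-.68)/.12,0,1)
    return fit([(c,q,m)],Lparts(),p0,z,d=(.008,.008,.1))
E
python3 - <<'E'
from h import *
from station import r
w=load('wrist2.pkl')
p,f=fitLfull(w,(190,45,300,150),[.5,.019,np.radians(-60.2)]);print(p.round(4),np.degrees(p[2]).round(2),f)
st=r.sense();R=st['ee_rot'];yaw=np.arctan2(R[1,0],R[0,0]);totool(st['tcp_pos'],yaw,[*p[:2],.021],p[2])
E
```

```text
[ 0.5008  0.0176 -1.0484] -60.07 0.02230882771941577
tool dx,dy,dz [0.0833 0.0013 0.2014] turn z 0.0006
```

```bash
python3 -m crank '[{"delta_rot":[0,0,0],"linear":[0.0278,0.0004,0],"gripper":60},{"delta_rot":[0,0,0],"linear":[0.0278,0.0004,0],"gripper":60},{"delta_rot":[0,0,0],"linear":[0.0278,0.0004,0],"gripper":60},{"delta_rot":[0,0,0],"linear":[0,0,0.04],"gripper":60},{"delta_rot":[0,0,0],"linear":[0,0,0.04],"gripper":60},{"delta_rot":[0,0,0],"linear":[0,0,0.04],"gripper":60},{"delta_rot":[0,0,0],"linear":[0,0,0.04],"gripper":60},{"delta_rot":[0,0,0],"linear":[0,0,0.025],"gripper":60},{"delta_rot":[0,0,0],"linear":[0,0,0.016],"gripper":60},{"delta_rot":[0,0,0],"linear":[0,0,0],"gripper":60}]'
```

```text
time_s: 4.12
tcp_pos: [0.4999, 0.0167, 0.0203]
ee_rot: [[0.498, -0.867, -0.003], [-0.867, -0.498, -0.001], [-0.001, 0.003, -1.0]]
wrist_force: [0.5, -0.8, 0.2]
gripper_width: 0.6
```

```bash
python3 -m crank '[{"delta_rot":[0,0,0],"linear":[0,0,0],"gripper":0},{"delta_rot":[0,0,0],"linear":[0,0,0],"gripper":0},{"delta_rot":[0,0,0],"linear":[0,0,0],"gripper":0},{"delta_rot":[0,0,0],"linear":[0,0,0],"gripper":0},{"delta_rot":[0,0,0],"linear":[0,0,0],"gripper":0},{"delta_rot":[0,0,0],"linear":[0,0,0],"gripper":0}]'
python3 -m crank '[{"delta_rot":[0,0,0],"linear":[0,0,-0.03],"gripper":0},{"delta_rot":[0,0,0],"linear":[0,0,-0.05],"gripper":0},{"delta_rot":[0,0,0],"linear":[0,0,-0.05],"gripper":0},{"delta_rot":[0,0,0],"linear":[0,0,0],"gripper":0}]'
```

```text
time_s: 4.88
tcp_pos: [0.5009, 0.0168, 0.0219]
ee_rot: [[0.497, -0.868, 0.001], [-0.868, -0.497, 0.0], [0.0, -0.001, -1.0]]
wrist_force: [0.2, 0.2, 3.3]
gripper_width: 0.2
time_s: 5.38
tcp_pos: [0.5031, 0.0173, 0.1555]
ee_rot: [[0.497, -0.867, 0.009], [-0.868, -0.497, 0.003], [0.002, -0.009, -1.0]]
wrist_force: [-0.0, -0.2, -1.3]
gripper_width: 0.203
```

Gripped and lifted. Turning to the till's yaw and carrying it over.

```bash
python3 -m crank '[{"delta_rot":[0,0,0.1214],"linear":[0,0,0],"gripper":0},{"delta_rot":[0,0,0.1214],"linear":[0,0,0],"gripper":0},{"delta_rot":[0,0,0.1214],"linear":[0,0,0],"gripper":0},{"delta_rot":[0,0,0.1214],"linear":[0,0,0],"gripper":0},{"delta_rot":[0,0,0.1214],"linear":[0,0,0],"gripper":0},{"delta_rot":[0,0,0],"linear":[0,0,0],"gripper":0}]'
python3 -m crank '[{"delta_rot":[0,0,0],"linear":[-0.0368,0.008,0],"gripper":0},{"delta_rot":[0,0,0],"linear":[-0.0368,0.008,0],"gripper":0},{"delta_rot":[0,0,0],"linear":[-0.0368,0.008,0],"gripper":0},{"delta_rot":[0,0,0],"linear":[-0.0368,0.008,0],"gripper":0},{"delta_rot":[0,0,0],"linear":[-0.0368,0.008,0],"gripper":0},{"delta_rot":[0,0,0],"linear":[-0.0368,0.008,0],"gripper":0},{"delta_rot":[0,0,0],"linear":[-0.0368,0.008,0],"gripper":0},{"delta_rot":[0,0,0],"linear":[-0.0368,0.008,0],"gripper":0},{"delta_rot":[0,0,0],"linear":[-0.0368,0.008,0],"gripper":0},{"delta_rot":[0,0,0],"linear":[0,0,0],"gripper":0}]'
python3 - <<'E'
from h import *
from station import r,capture
for n in('side','wrist'):
    c=capture(n);pickle.dump(c,open(n+'3.pkl','wb'));cv2.imwrite(f'pics/{n}3.png',c['img'])
st=r.sense();R=st['ee_rot'];yaw=np.arctan2(R[1,0],R[0,0]);print(st['tcp_pos'],np.degrees(yaw),st['joints'],R[:,2]);totool(st['tcp_pos'],yaw,[.46,.353,.0255],np.radians(-95))
i=cv2.imread('pics/side3.png')[50:270,200:420];cv2.imwrite('pics/m3.png',np.hstack([cv2.resize(i,(400,400)),cv2.resize(c['img'],(400,400))]))
E
```

```text
time_s: 6.12
tcp_pos: [0.4997, 0.0164, 0.1502]
ee_rot: [[-0.086, -0.996, -0.003], [-0.996, 0.086, -0.001], [0.001, 0.003, -1.0]]
wrist_force: [-0.3, -0.2, -0.9]
gripper_width: 0.207
time_s: 7.38
tcp_pos: [0.457, 0.3548, 0.1503]
ee_rot: [[-0.082, -0.997, -0.001], [-0.997, 0.082, -0.001], [0.001, 0.001, -1.0]]
wrist_force: [0.6, -0.5, 0.4]
gripper_width: 0.207
[0.45702871 0.35244763 0.15051081] -94.8879602172683 [ 5.37024392e+01  2.09951229e+01 -1.22067925e+01 -2.17873070e-02
 -5.69281396e+01 -5.85785634e+01] [-0.00160052 -0.00164076 -0.99999737]
tool dx,dy,dz [-0.0008 -0.0029  0.125 ] turn z 0.002
```

View pics/m3.png

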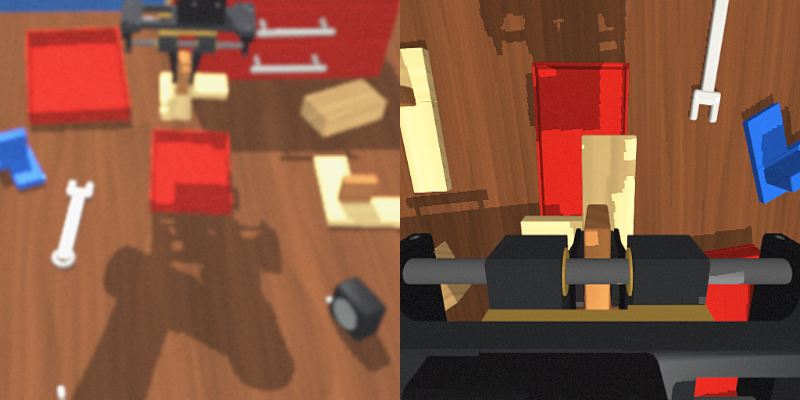

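The L is held right way round over the far half of the till. I'll correct by 3 mm and lower it.

```bash
python3 -m crank '[{"delta_rot":[0,0,0],"linear":[-0.0008,-0.0028,0.03],"gripper":0},{"delta_rot":[0,0,0],"linear":[0,0,0.03],"gripper":0},{"delta_rot":[0,0,0],"linear":[0,0,0.03],"gripper":0},{"delta_rot":[0,0,0],"linear":[0,0,0],"gripper":0},{"delta_rot":[0,0,0],"linear":[0,0,0],"gripper":0}]'
python3 - <<'E'
from h import *
from station import r,capture
st=r.sense();R=st['ee_rot'];yaw=np.arctan2(R[1,0],R[0,0]);print(st['tcp_pos'],np.degrees(yaw));totool(st['tcp_pos'],yaw,[.46,.353,.0255],np.radians(-95))
s=capture('side');pickle.dump(s,open('side4.pkl','wb'))
x=unproj(s,[(300,130)],0)
P0=[.46,.353,np.radians(-95)];q=np.r_[proj(s,pose(np.array(Lpoly(12))*1e-3,*P0,.04))]
w=(int(q[:,0].min())-8,int(q[:,1].min())-5,int(q[:,0].max())+8,int(q[:,1].max())+8);print(w)
overlay(s,[(pose(np.array(Lpoly(12))*1e-3,*P0,st['tcp_pos'][2]-.0213),(255,0,0))]+[(pose(np.array([(a,b,z),(-a,b,z),(-a,-b,z),(a,-b,z)])*1e-3,.474,.307,np.radians(-5)),(255,255,0)) for a,b,z in((63,88.5,20),(59,84.5,20))],'pics/o4.png',(250,60,370,180),5)
E
```

```text
time_s: 8.1
tcp_pos: [0.4613, 0.3533, 0.0626]
ee_rot: [[-0.087, -0.996, 0.001], [-0.996, 0.087, 0.001], [-0.001, -0.001, -1.0]]
wrist_force: [-0.3, 0.4, 0.0]
gripper_width: 0.207
[0.46129109 0.35334968 0.06261702] -94.98390072292518
tool dx,dy,dz [0.0005 0.0013 0.0371] turn z 0.0003
(279, 109, 330, 145)
```

View pics/o4.png

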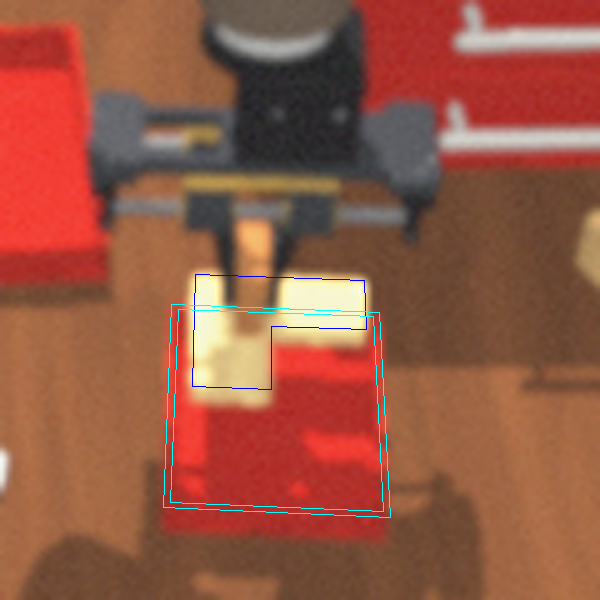

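The held L sits on its predicted outline (top of plate at about (280,275) to (270,390) in the zoomed view). I'll lower it and release.

```bash
python3 -m crank '[{"delta_rot":[0,0,0],"linear":[0.0003,0.001,0.018],"gripper":0},{"delta_rot":[0,0,0],"linear":[0,0,0.012],"gripper":0},{"delta_rot":[0,0,0],"linear":[0,0,0.005],"gripper":0},{"delta_rot":[0,0,0],"linear":[0,0,0.0015],"gripper":0},{"delta_rot":[0,0,0],"linear":[0,0,0],"gripper":0}]'
```

```text
time_s: 8.78
tcp_pos: [0.4596, 0.3533, 0.026]
ee_rot: [[-0.087, -0.996, 0.0], [-0.996, 0.087, 0.0], [-0.0, -0.0, -1.0]]
wrist_force: [-2.7, -1.4, 4.5]
gripper_width: 0.201
```

```bash
python3 -m crank '[{"delta_rot":[0,0,0],"linear":[0,0,0],"gripper":55},{"delta_rot":[0,0,0],"linear":[0,0,0],"gripper":55},{"delta_rot":[0,0,0],"linear":[0,0,0],"gripper":55},{"delta_rot":[0,0,0],"linear":[0,0,-0.01],"gripper":55},{"delta_rot":[0,0,0],"linear":[0,0,-0.035],"gripper":55},{"delta_rot":[0,0,0],"linear":[0,0,-0.05],"gripper":55},{"delta_rot":[0,0,0],"linear":[0,0,-0.05],"gripper":55},{"delta_rot":[0,0,0],"linear":[0,0,-0.05],"gripper":55},{"delta_rot":[0,0,0],"linear":[0,0,0],"gripper":55}]'
python3 - <<'E'
from h import *
from station import r,capture
c=capture('wrist');pickle.dump(c,open('wrist5.pkl','wb'));cv2.imwrite('pics/wrist5.png',c['img'])
st=r.sense();R=st['ee_rot'];yaw=np.arctan2(R[1,0],R[0,0]);print(st['tcp_pos'],np.degrees(yaw))
Qy=np.radians(23.5-180);t=np.array([.4377,-.2767])-.083*np.array([np.cos(Qy),np.sin(Qy)])
totool(st['tcp_pos'],yaw,[*t,.222],Qy)
E
```

```text
time_s: 9.9
tcp_pos: [0.4614, 0.355, 0.2261]
ee_rot: [[-0.086, -0.996, 0.008], [-0.996, 0.086, 0.008], [-0.009, -0.007, -1.0]]
wrist_force: [-0.2, -0.0, -0.0]
gripper_width: 0.551
[0.460041   0.35394389 0.22297755] -94.98309687126313
tool dx,dy,dz [ 0.5906 -0.1055  0.001 ] turn z 1.0737
```

View pics/wrist5.png

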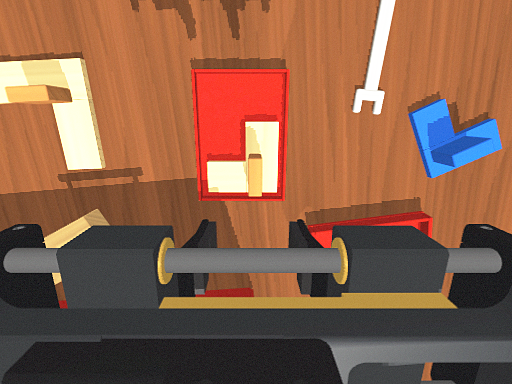

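P lies flat in the till at about (245,160). I'll check its pose, then go to Q.

```bash
python3 - <<'E'
from h import *
w=load('wrist5.pkl');q=(200,110,284,197)
p,f=fitLfull(w,q,[.46,.353,np.radians(-95)],.004);print(p.round(4),np.degrees(p[2]).round(2),f)
q=(185,60,295,205);x0,y0,x1,y1=q;h=w['img'][y0:y1,x0:x1].astype(float)
# till mask incl. L inside hull
m=(red2(w['img'],q)>.5).astype(np.uint8);cs,_=cv2.findContours(m,0,2);k=max(cs,key=cv2.contourArea);M=np.zeros_like(m);cv2.drawContours(M,[cv2.convexHull(k)],-1,1,-1)
t,f=fit([(w,q,M.astype(float))],tb,[.474,.307,np.radians(-5)]);print('till',t.round(4),np.degrees(t[2]).round(2),f)
d=pose([[*(p[:2]-t[:2]),0]],0,0,-t[2]);print('P in till mm',(d*1000).round(1))
E
python3 -m crank '[{"delta_rot":[0,0,0],"linear":[0.042,-0.0075,0],"gripper":60},{"delta_rot":[0,0,0],"linear":[0.042,-0.0075,0],"gripper":60},{"delta_rot":[0,0,0],"linear":[0.042,-0.0075,0],"gripper":60},{"delta_rot":[0,0,0],"linear":[0.042,-0.0075,0],"gripper":60},{"delta_rot":[0,0,0],"linear":[0.042,-0.0075,0],"gripper":60},{"delta_rot":[0,0,0],"linear":[0.042,-0.0075,0],"gripper":60},{"delta_rot":[0,0,0],"linear":[0.042,-0.0075,0],"gripper":60}]'
python3 -m crank '[{"delta_rot":[0,0,0],"linear":[0.042,-0.0075,0],"gripper":60},{"delta_rot":[0,0,0],"linear":[0.042,-0.0075,0],"gripper":60},{"delta_rot":[0,0,0],"linear":[0.042,-0.0075,0],"gripper":60},{"delta_rot":[0,0,0],"linear":[0.042,-0.0075,0],"gripper":60},{"delta_rot":[0,0,0],"linear":[0.042,-0.0075,0],"gripper":60},{"delta_rot":[0,0,0],"linear":[0.042,-0.0075,0],"gripper":60},{"delta_rot":[0,0,0],"linear":[0.042,-0.0075,0],"gripper":60}]'
python3 -m crank '[{"delta_rot":[0,0,0.1342],"linear":[0,0,0],"gripper":60},{"delta_rot":[0,0,0.1342],"linear":[0,0,0],"gripper":60},{"delta_rot":[0,0,0.1342],"linear":[0,0,0],"gripper":60},{"delta_rot":[0,0,0.1342],"linear":[0,0,0],"gripper":60},{"delta_rot":[0,0,0.1342],"linear":[0,0,0],"gripper":60},{"delta_rot":[0,0,0.1342],"linear":[0,0,0],"gripper":60},{"delta_rot":[0,0,0.1342],"linear":[0,0,0],"gripper":60},{"delta_rot":[0,0,0.1342],"linear":[0,0,0],"gripper":60},{"delta_rot":[0,0,0],"linear":[0,0,0],"gripper":60}]'
python3 - <<'E'
from h import *
from station import r,capture
c=capture('wrist');pickle.dump(c,open('wrist6.pkl','wb'));cv2.imwrite('pics/wrist6.png',c['img'])
E
```

```text
[ 0.4587  0.3537 -1.6626] -95.26 0.06504565993404395
till [ 0.4742  0.3072 -0.0864] -4.95 0.015502935012470248
P in till mm [[-19.5  45.    0. ]]
time_s: 10.82
tcp_pos: [0.4854, 0.0542, 0.219]
ee_rot: [[-0.087, -0.996, -0.002], [-0.996, 0.087, -0.001], [0.001, 0.002, -1.0]]
wrist_force: [0.9, -0.7, -0.3]
gripper_width: 0.601
time_s: 11.7
tcp_pos: [0.5122, -0.2428, 0.2187]
ee_rot: [[-0.087, -0.996, -0.003], [-0.996, 0.087, 0.001], [-0.001, 0.003, -1.0]]
wrist_force: [1.0, 0.4, 0.0]
gripper_width: 0.598
time_s: 12.82
tcp_pos: [0.5123, -0.2415, 0.2189]
ee_rot: [[-0.916, -0.4, -0.002], [-0.4, 0.916, 0.001], [0.002, 0.002, -1.0]]
wrist_force: [-1.0, 0.4, -0.9]
gripper_width: 0.604
```

View pics/wrist6.png

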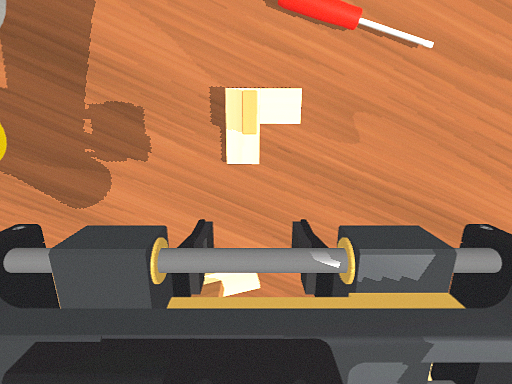

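P measures (−19.5, 45) mm in the till, within 1.5 mm of the plan. Q is at about (255,120) in the wrist view, and there is nothing next to it.

Run:
```python
from h import *
from station import r
w=load('wrist6.pkl')
p,f=fitLfull(w,(205,75,320,180),[.4377,-.2767,np.radians(23.5)]);print(p.round(4),np.degrees(p[2]).round(2),f)
st=r.sense();R=st['ee_rot'];yaw=np.arctan2(R[1,0],R[0,0]);totool(st['tcp_pos'],yaw,[*p[:2],.021],p[2]+np.pi)
```

```text
[ 0.4379 -0.2784  0.4114] 23.57 0.023068036000060736
tool dx,dy,dz [ 0.0831 -0.0039  0.1981] turn z 0.001
```

```bash
python3 -m crank '[{"delta_rot":[0,0,0],"linear":[0.0277,-0.0013,0],"gripper":60},{"delta_rot":[0,0,0],"linear":[0.0277,-0.0013,0],"gripper":60},{"delta_rot":[0,0,0],"linear":[0.0277,-0.0013,0],"gripper":60},{"delta_rot":[0,0,0],"linear":[0,0,0.04],"gripper":60},{"delta_rot":[0,0,0],"linear":[0,0,0.04],"gripper":60},{"delta_rot":[0,0,0],"linear":[0,0,0.04],"gripper":60},{"delta_rot":[0,0,0],"linear":[0,0,0.04],"gripper":60},{"delta_rot":[0,0,0],"linear":[0,0,0.023],"gripper":60},{"delta_rot":[0,0,0],"linear":[0,0,0.0145],"gripper":60},{"delta_rot":[0,0,0],"linear":[0,0,0],"gripper":60}]'
```

```text
time_s: 14.12
tcp_pos: [0.4376, -0.2786, 0.0221]
ee_rot: [[-0.917, -0.399, -0.002], [-0.399, 0.917, 0.0], [0.001, 0.001, -1.0]]
wrist_force: [0.1, 0.4, -0.6]
gripper_width: 0.6
```

```bash
python3 -m crank '[{"delta_rot":[0,0,0],"linear":[0,0,0],"gripper":0},{"delta_rot":[0,0,0],"linear":[0,0,0],"gripper":0},{"delta_rot":[0,0,0],"linear":[0,0,0],"gripper":0},{"delta_rot":[0,0,0],"linear":[0,0,0],"gripper":0},{"delta_rot":[0,0,0],"linear":[0,0,0],"gripper":0},{"delta_rot":[0,0,0],"linear":[0,0,0],"gripper":0}]'
python3 -m crank '[{"delta_rot":[0,0,0],"linear":[0,0,-0.03],"gripper":0},{"delta_rot":[0,0,0],"linear":[0,0,-0.05],"gripper":0},{"delta_rot":[0,0,0],"linear":[0,0,-0.05],"gripper":0},{"delta_rot":[0,0,0],"linear":[0,0,-0.02],"gripper":0},{"delta_rot":[0,0,0],"linear":[0,0,0],"gripper":0}]'
python3 -m crank '[{"delta_rot":[0,0,-0.134],"linear":[0,0,0],"gripper":0},{"delta_rot":[0,0,-0.134],"linear":[0,0,0],"gripper":0},{"delta_rot":[0,0,-0.134],"linear":[0,0,0],"gripper":0},{"delta_rot":[0,0,-0.134],"linear":[0,0,0],"gripper":0},{"delta_rot":[0,0,-0.134],"linear":[0,0,0],"gripper":0},{"delta_rot":[0,0,-0.134],"linear":[0,0,0],"gripper":0},{"delta_rot":[0,0,-0.134],"linear":[0,0,0],"gripper":0},{"delta_rot":[0,0,-0.134],"linear":[0,0,0],"gripper":0},{"delta_rot":[0,0,0],"linear":[0,0,0],"gripper":0}]'
python3 - <<'E'
from h import *
from station import r
st=r.sense();R=st['ee_rot'];yaw=np.arctan2(R[1,0],R[0,0]);print(np.degrees(yaw),st['gripper_width'])
print(pose([[.018,-.0445,0]],.474,.307,np.radians(-5)));totool(st['tcp_pos'],yaw,[.488,.2610,.12],np.radians(-95))
E
```

```text
time_s: 14.88
tcp_pos: [0.4384, -0.2783, 0.0229]
ee_rot: [[-0.917, -0.399, 0.0], [-0.399, 0.917, -0.0], [-0.0, -0.0, -1.0]]
wrist_force: [-0.8, 0.5, 2.9]
gripper_width: 0.202
time_s: 15.5
tcp_pos: [0.4391, -0.2786, 0.1738]
ee_rot: [[-0.917, -0.399, 0.004], [-0.399, 0.917, -0.001], [-0.003, -0.002, -1.0]]
wrist_force: [-0.7, -0.0, -2.3]
gripper_width: 0.205
time_s: 16.62
tcp_pos: [0.4374, -0.278, 0.1705]
ee_rot: [[-0.09, -0.996, -0.004], [-0.996, 0.09, 0.001], [-0.001, 0.004, -1.0]]
wrist_force: [0.1, 0.7, -1.5]
gripper_width: 0.205
-95.18676500430927 0.20491294786170916
[[0.48805307 0.26110053 0.        ]]
tool dx,dy,dz [-0.5414 -0.0017  0.0505] turn z -0.0033
```

```bash
python3 -m crank '[{"delta_rot":[0,0,-0.0033],"linear":[-0.0387,-0.0001,0],"gripper":0},{"delta_rot":[0,0,0],"linear":[-0.0387,-0.0001,0],"gripper":0},{"delta_rot":[0,0,0],"linear":[-0.0387,-0.0001,0],"gripper":0},{"delta_rot":[0,0,0],"linear":[-0.0387,-0.0001,0],"gripper":0},{"delta_rot":[0,0,0],"linear":[-0.0387,-0.0001,0],"gripper":0},{"delta_rot":[0,0,0],"linear":[-0.0387,-0.0001,0],"gripper":0},{"delta_rot":[0,0,0],"linear":[-0.0387,-0.0001,0],"gripper":0}]'
python3 -m crank '[{"delta_rot":[0,0,0],"linear":[-0.0387,-0.0001,0],"gripper":0},{"delta_rot":[0,0,0],"linear":[-0.0387,-0.0001,0],"gripper":0},{"delta_rot":[0,0,0],"linear":[-0.0387,-0.0001,0],"gripper":0},{"delta_rot":[0,0,0],"linear":[-0.0387,-0.0001,0],"gripper":0},{"delta_rot":[0,0,0],"linear":[-0.0387,-0.0001,0],"gripper":0},{"delta_rot":[0,0,0],"linear":[-0.0387,-0.0001,0],"gripper":0},{"delta_rot":[0,0,0],"linear":[-0.0387,-0.0001,0],"gripper":0},{"delta_rot":[0,0,0],"linear":[0,0,0],"gripper":0},{"delta_rot":[0,0,0],"linear":[0,0,0],"gripper":0}]'
python3 - <<'E'
from h import *
from station import r,capture
st=r.sense();R=st['ee_rot'];yaw=np.arctan2(R[1,0],R[0,0]);print(np.degrees(yaw),st['joints'].round(1));totool(st['tcp_pos'],yaw,[.488,.2610,.0265],np.radians(-95))
s=capture('side');pickle.dump(s,open('side7.pkl','wb'));w=capture('wrist')
z=st['tcp_pos'][2]-.022
overlay(s,[(pose(np.array(Lpoly(12))*1e-3,*st['tcp_pos'][:2],yaw+np.pi,z),(255,0,0)),(pose(np.array(Lpoly(12))*1e-3,.4595,.3535,np.radians(-95.2),.004),(0,255,0))],'pics/o7.png',(250,60,370,180),4)
cv2.imwrite('pics/m7.png',np.hstack([cv2.resize(cv2.imread('pics/o7.png'),(400,400)),cv2.resize(w['img'],(400,400))]))
E
```

```text
time_s: 17.5
tcp_pos: [0.4616, -0.0074, 0.1716]
ee_rot: [[-0.088, -0.996, -0.002], [-0.996, 0.088, -0.0], [0.0, 0.002, -1.0]]
wrist_force: [1.4, -1.5, -1.1]
gripper_width: 0.203
time_s: 18.62
tcp_pos: [0.4853, 0.2606, 0.1714]
ee_rot: [[-0.086, -0.996, -0.002], [-0.996, 0.086, -0.002], [0.002, 0.002, -1.0]]
wrist_force: [0.2, -0.9, -0.6]
gripper_width: 0.207
-94.96173410695948 [ 45.1  17.4 -14.3  -0.  -58.4 -50. ]
tool dx,dy,dz [-0.0006 -0.0027  0.1449] turn z 0.0007
```

View pics/m7.png

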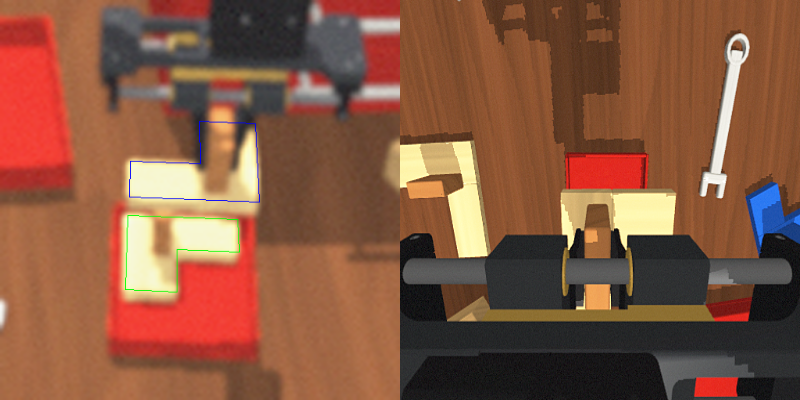

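Both outlines match. Lowering part way with the 2.7 mm correction, then checking.

```bash
python3 -m crank '[{"delta_rot":[0,0,0],"linear":[-0.0006,-0.0027,0.035],"gripper":0},{"delta_rot":[0,0,0],"linear":[0,0,0.035],"gripper":0},{"delta_rot":[0,0,0],"linear":[0,0,0.035],"gripper":0},{"delta_rot":[0,0,0],"linear":[0,0,0],"gripper":0},{"delta_rot":[0,0,0],"linear":[0,0,0],"gripper":0}]'
python3 - <<'E'
from h import *
from station import r,capture
st=r.sense();R=st['ee_rot'];yaw=np.arctan2(R[1,0],R[0,0]);print(st['tcp_pos'],np.degrees(yaw));totool(st['tcp_pos'],yaw,[.488,.2610,.0265],np.radians(-95))
s=capture('side');z=st['tcp_pos'][2]-.022
overlay(s,[(pose(np.array(Lpoly(12))*1e-3,*st['tcp_pos'][:2],yaw+np.pi,z),(255,0,0)),(pose(np.array(Lpoly(12))*1e-3,.4595,.3535,np.radians(-95.2),.004),(0,255,0))],'pics/o8.png',(250,60,370,180),5)
E
```

```text
time_s: 19.35
tcp_pos: [0.4897, 0.2618, 0.0689]
ee_rot: [[-0.085, -0.996, 0.002], [-0.996, 0.085, 0.001], [-0.001, -0.002, -1.0]]
wrist_force: [0.6, 1.0, -0.5]
gripper_width: 0.202
[0.48974614 0.26179763 0.06893404] -94.9043303626686
tool dx,dy,dz [0.0009 0.0017 0.0424] turn z 0.0017
```

View pics/o8.png

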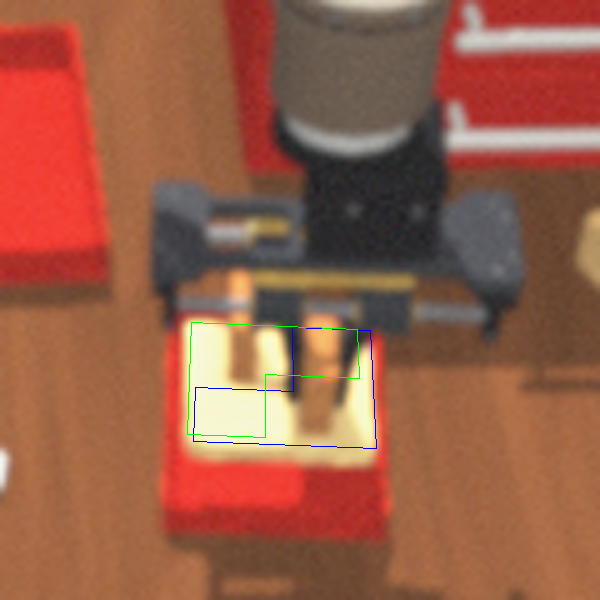

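```bash
python3 -m crank '[{"delta_rot":[0,0,0.0017],"linear":[0.0008,0.0013,0.018],"gripper":0},{"delta_rot":[0,0,0],"linear":[0,0,0.012],"gripper":0},{"delta_rot":[0,0,0],"linear":[0,0,0.007],"gripper":0},{"delta_rot":[0,0,0],"linear":[0,0,0.004],"gripper":0},{"delta_rot":[0,0,0],"linear":[0,0,0],"gripper":0}]'
```

```text
time_s: 20.02
tcp_pos: [0.4878, 0.2613, 0.0269]
ee_rot: [[-0.087, -0.996, 0.001], [-0.996, 0.087, 0.001], [-0.001, -0.001, -1.0]]
wrist_force: [0.6, 0.6, -1.6]
gripper_width: 0.205
```

```bash
python3 -m crank '[{"delta_rot":[0,0,0],"linear":[0,0,0.0012],"gripper":0},{"delta_rot":[0,0,0],"linear":[0,0,0],"gripper":0}]'
```

```text
time_s: 20.27
tcp_pos: [0.4878, 0.2613, 0.0268]
ee_rot: [[-0.086, -0.996, 0.001], [-0.996, 0.086, 0.001], [-0.001, -0.001, -1.0]]
wrist_force: [-2.5, 0.2, 7.7]
gripper_width: 0.203
```

Contact with the floor (7.7 N). Release, rise and back away so the cameras can see.

```bash
python3 -m crank '[{"delta_rot":[0,0,0],"linear":[0,0,0],"gripper":50},{"delta_rot":[0,0,0],"linear":[0,0,0],"gripper":50},{"delta_rot":[0,0,0],"linear":[0,0,0],"gripper":50},{"delta_rot":[0,0,0],"linear":[0,0,-0.01],"gripper":50},{"delta_rot":[0,0,0],"linear":[0,0,-0.035],"gripper":50},{"delta_rot":[0,0,0],"linear":[0,0,-0.05],"gripper":50},{"delta_rot":[0,0,0],"linear":[0,0,-0.05],"gripper":50},{"delta_rot":[0,0,0],"linear":[-0.03,0,-0.05],"gripper":50},{"delta_rot":[0,0,0],"linear":[-0.04,0,0],"gripper":50},{"delta_rot":[0,0,0],"linear":[0,0,0],"gripper":50}]'
python3 - <<'E'
from h import *
from station import r,capture
for n in('side','wrist','scene'):
    c=capture(n);pickle.dump(c,open(n+'9.pkl','wb'));cv2.imwrite(f'pics/{n}9.png',c['img'])
w=load('wrist9.pkl');s=load('side9.pkl')
P=[.4590,.3536,np.radians(-95.2)];Q=[.488,.2612,np.radians(85)]
P,Q=np.array(P),np.array(Q)
# joint fit of both Ls in wrist view: wood mask
both=lambda v:[pose(X,*v[:3],.004) for X in Lparts()]+[pose(X,*v[3:],.004) for X in Lparts()]
pr=proj(w,np.vstack(both(np.r_[P,Q])));q=(int(pr[:,0].min())-3,int(pr[:,1].min())-3,int(pr[:,0].max())+4,min(218,int(pr[:,1].max())+4));print(q)
x0,y0,x1,y1=q;h=w['img'][y0:y1,x0:x1].astype(float);m=np.clip((h[...,1]/(h[...,2]+1)-.5)/.3,0,1)
f=lambda v:np.abs(render(w,both(v),(0,0,0),q)-m).sum()/m.sum()
v=np.r_[P,Q]
for d in(.005,-.003,.002):
    sx=np.array([v]+[v+np.eye(6)[i]*d*(10 if i%3==2 else 1) for i in range(6)]);o=minimize(f,v,method='Nelder-Mead',options=dict(initial_simplex=sx,maxiter=500,xatol=1e-5,fatol=1e-5));v=o.x
print(v.round(4),np.degrees(v[[2,5]]),o.fun)
for k in(0,3):print('in till mm',(pose([[v[k]-.474,v[k+1]-.307,0]],0,0,np.radians(5))*1e3).round(1),np.degrees(v[k+2])+5)
cv2.imwrite('pics/m9.png',np.hstack([cv2.resize(w['img'],(440,330)),cv2.resize(s['img'][90:200,250:370],(360,330),interpolation=2)]))
E
```

```text
time_s: 21.52
tcp_pos: [0.4935, 0.3327, 0.2212]
ee_rot: [[-0.085, -0.996, 0.001], [-0.996, 0.085, 0.002], [-0.002, -0.001, -1.0]]
wrist_force: [-0.9, -0.8, -0.3]
gripper_width: 0.5
(223, 94, 307, 218)
[ 0.4588  0.3537 -1.6568  0.4871  0.2613  1.4871] [-94.92611531  85.20395773] 0.12074801205275183
in till mm [[-19.2  45.2   0. ]] -89.9261153070623
in till mm [[ 17.1 -44.4   0. ]] 90.20395772648472
```

View pics/m9.png

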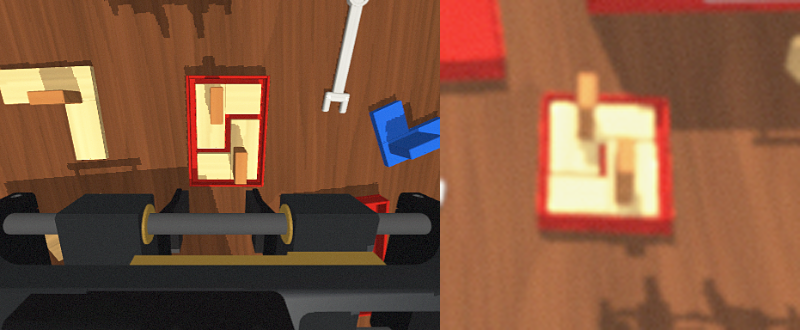

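View pics/scene9.png

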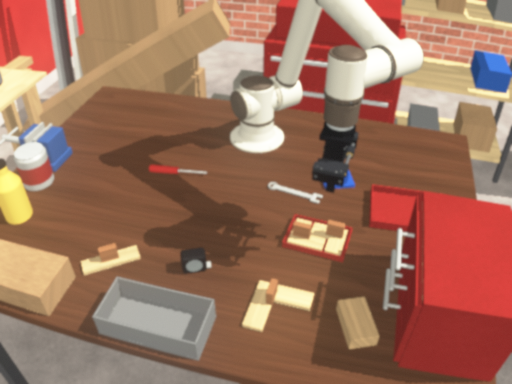

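Both Ls lie flat and interlocked in the till (wrist view, ≈(228,130) in the composite), with clear gaps to the walls and between them. The gripper is clear above, so I'm handing in.

Run:
```python
from station import workorder
print(workorder.finish_job())
```

```text
the job is handed in; nothing more can be done
None
```

Both small Ls are lying flat in the 126 × 177 mm red till, interlocked and turned 180° from each other. I handed the job in at about 21.7 s, with the open gripper about 0.2 m above the bench and touching nothing.

- **Final position:** in the last wrist picture, the Ls sit at (−19, 45) and (17, −44) mm from the till's centre. The plan was (∓18, ±44.5) mm. Their yaws are within about 0.2° of parallel to the walls.
- **Gaps:** there are visible gaps to the walls and between the two Ls in the wrist and side views.
- **Forces:** the largest wrist force reported was about 8 N, when the second L was set down.
- **Other objects:** the longer L, the strip, the blue look-alike and the larger till were not touched.
- **Disagreements:** the early side-view fits put the till up to 3 mm off. I used the value on which the later fits of all three cameras agreed to about 1 mm. The last fit left a residual of about 12%, which I did not look into. The final pictures showed nothing tilted or out of place.

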